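Stand the fallen spray can up and hold the enclosure cover open

ROBOT

A 7-joint arm with a two-finger parallel gripper is mounted at the origin on the work surface. World frame = base frame: x ahead of the robot, y to its left, z up, the work surface at z = 0. Lengths are in m, angles in rad, forces in N, time in s.
With the tool pointing down it reaches from about 0.425 to 0.925 m from the base axis. Payload 6.8 kg.
Tool frame: the origin (TCP) lies at the very end of the fingers, on their centre line; the grasp point (between the pads) lies 19 mm behind it; z points along the fingers, y is the direction in which the jaws open and shut (so a half turn about z gives the same grasp; the last joint's range is limited). The gripper opens to 88 mm and grips with 3 to 60 N. Pads are 20 mm wide; open, the fingers measure 115 mm over their backs; the gripper's body (75 mm by 178 mm) begins 61 mm behind the grasp point.
Start: joints at [0.993, 0.477, 0.022, 1.555, -0.011, 1.109, -0.083], TCP at [0.306, -0.602, 0.223] pointing down, gripper open.
Joint ranges: [-2.96, 2.96], [-0.34, 2.1], [-1.41, 1.46], [0.24, 2.44], [-1.37, 4.51], [0.17, 1.92], [-2.96, 2.96]. Speed limits (rad/s): [2.39, 2.39, 3.14, 3.14, 3.14, 3.14, 3.14].

INTERFACE

Orientations are given as [roll, pitch, yaw] about the fixed x, y, z axes, in that order (R = Rz(yaw) Ry(pitch) Rx(roll)).
In Python, from cell import bot, solver, monitor, cams, ticket gives the robot as it stands. Calls block until the motion is done:
- bot.reach(position, orientation): joint-space move of the TCP to a pose.
- bot.move_l(position, rot=None, rate=0.15): straight line of the TCP; rot=None keeps the orientation; rate is the mean speed in m/s.
- bot.goto_joints(angles): joint-space move.
- bot.command_gripper(opening, newtons=None): opening from 0.0 (shut) to 1.0 (fully open); newtons is the grip in N (None keeps the last); returns when the fingers have stopped.
- bot.hold(seconds).
- solver.ik(position, orientation): joint angles nearest the present ones, or None.
- monitor.read_state(): the state.
- cams.snapshot(name): name is "scene" or "top" or "wrist"; returns the picture (480x640x3 uint8, blue, green, red); there is no depth.
- cams.get_calibration(name): a dict with "fx", "fy", "cx", "cy" (pixels), "origin" and "rotation" of the camera in the world; the wrist camera has in their place "mount" (4x4, takes a point from camera to tool coordinates, whose origin is the TCP and whose axes are the flange's). Camera axes: x right, y down, z forward; pixel columns grow to the right and rows downward; lengths in m; the calibration is good to about 2 mm. A picture is of the moment at which its call begins: read the wrist's pose just before it. get_calibration takes no time and is no camera call.
A pose or a line that the arm cannot do raises bot.Unreachable and nothing moves.
- ticket.job_done(): hands the job in, once; it reports no verdict.
Trained networks look in the newest picture that a camera, given by its name, has taken for a name from the list of things; names that differ only in an ending like _2 or _b are one class to them, and where a whole thing is asked for, a point or a joint stands for the part that bears it (a point fixed in the world has none). Each returns a list of dicts, best first, with "conf" (0 to 1); they miss things now and then, are a little off and sometimes report something else, mostly with a low value. They report only what shows in the picture. A call takes as long as a camera call. They do not tell look-alikes from the thing itself.
- cams.recognise(camera, thing): "uv" ([column, row] in pixels, amid what is visible of it).
The state is a dict: "t": time; "joint_positions": joint angles; "joint_vel": joint speeds; "effort": joint torques, N m; "tool_pos": TCP position; "eef_rot": TCP orientation; "contact_force": force on the tool from outside, world axes, zero at the start; "wrist_torque": the same for the moment, N m; "gripper_width": opening from 0.0 (shut) to 1.0 (fully open).
Only numpy, scipy, OpenCV 4.12 (cv2) and the standard library are available. Lean on these libraries where they do the work, as an engineer would, in place of code of your own. Each camera call takes 0.05 s, during which the arm holds its last target.

TASK

The terminals in the grey enclosure are about to be sprayed with contact cleaner. First stand the fallen spray can upright, cap up, on its empty mark in the tray row between or beside the other two cans and let go of it; then raise the enclosure's hinged cover to 60 degrees from closed and finish holding it steady there, since it falls shut when let go. Leave the other cans and everything else on the bench where they are.

Things in the scene. Friction and masses are not known exactly. Their poses are not given: they have to be found in the camera images.
- can_center (a point): The fallen can: 45 mm diameter, 130 mm long aluminium spray can, label round its middle, narrower white cap on top; origin at its centre, half-way up, own z axis from base to cap. Lower 104 mm has the full 45 mm diameter, the last 26 mm is the 32 mm cap. About 0.16 kg (varies). At the start it lies on its side across the row, over its mark, cap away from the robot; it must end standing with its centre 65 mm above the tray floor.
- can_tall_center (a point): Upright neighbour: 52 mm diameter, 160 mm high spray can, label round its middle, narrower white cap on top; origin at its centre, half-way up, own z axis from base to cap. 
- can_squat_center (a point): Upright neighbour: 56 mm diameter, 100 mm high spray can, label round its middle, narrower white cap on top; origin at its centre, half-way up, own z axis from base to cap. 
- tray: Shallow fixed steel tray, 200 mm (its x) by 350 mm (its y), rim 10 mm high, 3 mm thick; origin at the centre of its underside; its x axis points away from the robot, y along the row of cans. The floor's top is 3 mm above the origin.
- place_left (a point): Centre of the left (tray y = +120 mm) of the three dark round marks (70 mm diameter) on the tray floor; a can belongs on each. Two have an upright can, the fallen one lies over the third.
- place_mid (a point): Centre of the middle mark (tray y = 0), see place_left.
- place_right (a point): Centre of the right mark (tray y = -120 mm), see place_left.
- box: Grey steel enclosure lying on its back, fixed: 200 mm (its x) by 250 mm (its y) by 90 mm high; origin at the centre of its underside; its x axis points away from the robot, towards the hinge.
- lid (a joint): Angle of the enclosure's cover in rad: 0 closed (lying flat on the box), growing as its front edge goes up and back; 1.047 is 60 degrees, stop at 1.8. No stay: gravity shuts it from anywhere below about 90 degrees. Cover 0.45 kg (varies), 10 mm thick.
- lid_hinge (a point): Middle of the hinge line, on the far upper edge of the box (box x = +100 mm, 90 mm above its underside); the line runs along the box's y.
- lid_handle (a point): Middle of the cover's handle: a round steel bar, 12 mm diameter and 110 mm long, parallel to the hinge, on two posts at its ends, its centre line 42 mm above the cover's upper face. When closed it lies 175 mm from the hinge line towards the robot and 52 mm above it. The bar can turn within a light pinch.
- screwdriver: Bystander: screwdriver, 190 mm, lying to the right of the enclosure.
- spool: Bystander: black spool, 60 mm diameter, 50 mm high, behind the enclosure; origin under its centre.
- tape: Bystander: black roll, 80 mm diameter, 19 mm high, behind the tray; origin under its centre.
- pliers: Bystander: pliers with red handles, 180 mm, lying to the left of the tray.
Mind the look-alikes: they are no part of the job. Leave any purple look-alike of the part that bears can_squat_center alone. What is shaped like the part that bears can_center but black is not meant.

How it is judged:
On the way, in this order (a step that is already met when the one before it is completed fails the run):
1. the fallen can stands upright on its mark, let go, the cover still shut (angle between can_center's own z axis and vertical below 0.15 rad and (horizontal distance between can_center and place_left below 0.03 m or horizontal distance between can_center and place_mid below 0.03 m or horizontal distance between can_center and place_right below 0.03 m) and z of can_center in the frame of tray below 0.08 m and contact force between can and the fingers below 0.1 N and linear speed of can below 0.03 m/s and value of joint lid below 0.2 rad), for 0.3 s.
2. the cover is raised to 60 degrees by the robot (value of joint lid between 0.95 and 1.145 rad and contact force between lid and the fingers above 0.3 N), for 0.2 s.
At the end, for the whole second after the job is handed in: The fallen can stands upright (0.15 rad) within 30 mm of its mark, untouched; the other two cans stand upright within 30 mm of where they were; the cover is held still by the fingers alone (over 0.3 N) between 0.95 and 1.145 rad (60 degrees, 5.5 either way), nothing propping it (all of step 2 and angle between each of can_center, can_tall_center, can_squat_center's own z axis and vertical below 0.15 rad and (horizontal distance between can_center and place_left below 0.03 m or horizontal distance between can_center and place_mid below 0.03 m or horizontal distance between can_center and place_right below 0.03 m) and z of can_center in the frame of tray below 0.08 m and contact force between can and the fingers below 0.1 N and velocity of joint lid between -0.1 and 0.1 rad/s and contact force between lid and can below 0.1 N and contact force between lid and can_tall below 0.1 N and contact force between lid and can_squat below 0.1 N and contact force between lid and screwdriver below 0.1 N and contact force between lid and spool below 0.1 N and contact force between lid and tape below 0.1 N and contact force between lid and pliers below 0.1 N and distance of each of can_tall_center, can_squat_center from where it was at the start of the episode below 0.03 m); the arm keeps its last pose, push and grip.
It fails at once if another can is tipped over (angle between any of can_tall_center, can_squat_center's own z axis and vertical above 0.5 rad).
It fails at once if another thing on the bench is shifted by more than 50 mm (distance of any of screwdriver, spool, tape, pliers from where it was at the start of the episode above 0.05 m).
It also fails if it takes over 64 s, if anything falls off the work surface, if the arm or the gripper's body presses on something with over 40 N, if the wrist force passes 120 N, or if a joint passes its speed limit or range.

## Working session

There is one attempt and no reset: what is moved stays moved. The work goes in short steps, each a Python script; the robot and the scene stay as the last script left them, time stands still between calls to the robot, and variables do not carry over. Pictures are saved under pics/ and viewed, and the job is handed in when it is done.

```bash
ls; mkdir -p pics; python3 - <<'E'
from cell import bot, solver, monitor, cams, ticket
import cv2
for n in ("scene","top"):
    cv2.imwrite(f"pics/{n}0.png",cams.snapshot(n))
    print(n,cams.get_calibration(n))
    for th in ["can_center","can_tall_center","can_squat_center","tray","place_left","place_mid","place_right","box","lid_hinge","lid_handle"]:
        print(th,[(r["uv"],round(r["conf"],2)) for r in cams.recognise(n,th)][:4])
print(monitor.read_state())
print(cams.get_calibration("wrist"))
E
```

```text
pics
scene {'fx': 554.0997063054532, 'fy': 554.0997063054532, 'cx': 318.06384080805185, 'cy': 234.1697544090979, 'origin': array([ 1.11832086, -0.84022471,  0.92898182]), 'rotation': array([-2.23035209, -0.01090657,  0.69058372])}
can_center [([326.5, 172.6], 0.72), ([396.1, 212.4], 0.68), ([407.9, 256.2], 0.57)]
can_tall_center [([435.2, 247.7], 0.62)]
can_squat_center [([413.0, 234.2], 0.94), ([338.1, 193.2], 0.77), ([409.2, 258.5], 0.29)]
tray [([409.4, 259.5], 0.66), ([455.9, 214.5], 0.54), ([395.5, 212.5], 0.33)]
place_left [([409.6, 259.4], 0.95), ([284.8, 319.4], 0.4)]
place_mid [([408.6, 257.6], 0.56)]
place_right [([410.4, 257.0], 0.94), ([261.9, 393.3], 0.65), ([411.8, 232.2], 0.33)]
box [([284.1, 318.0], 0.86), ([281.9, 305.3], 0.45)]
lid_hinge [([284.3, 307.8], 0.69), ([412.5, 231.0], 0.68)]
lid_handle [([282.1, 305.5], 0.65), ([204.1, 335.8], 0.62), ([390.3, 193.1], 0.17)]
top {'fx': 497.3846511997383, 'fy': 497.3846511997383, 'cx': 323.29399689868296, 'cy': 244.57358062624192, 'origin': array([0.36958607, 0.00169367, 1.29526079]), 'rotation': array([-3.07988405,  0.0115
[... 921 characters left out ...]
22268357]), 'eef_rot': array([3.14157901e+00, 1.51144652e-05, 4.69762754e-01]), 'contact_force': array([ 0.03153071,  0.24531683, -0.66688621]), 'wrist_torque': array([-0.04139433,  0.02770315, -0.01624604]), 'gripper_width': 0.996576238077756}
{'fx': 406.64689959207766, 'fy': 406.64689959207766, 'cx': 318.07135503918033, 'cy': 243.44358958549284, 'mount': array([[ 3.00982753e-05, -9.51900248e-01, -3.06408087e-01,
         8.50984666e-02],
       [ 9.99999696e-01, -2.10011995e-04,  7.50661440e-04,
         2.74948175e-04],
       [-7.78904185e-04, -3.06408017e-01,  9.51899953e-01,
        -1.63030811e-01],
       [ 0.00000000e+00,  0.00000000e+00,  0.00000000e+00,
         1.00000000e+00]])}
```

View pics/top0.png

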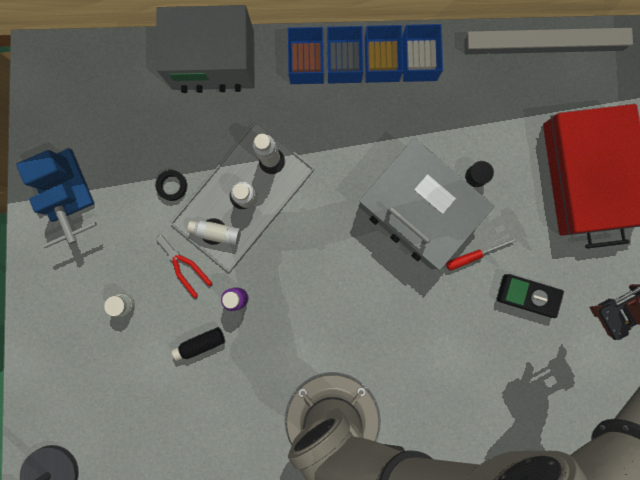

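View pics/scene0.png

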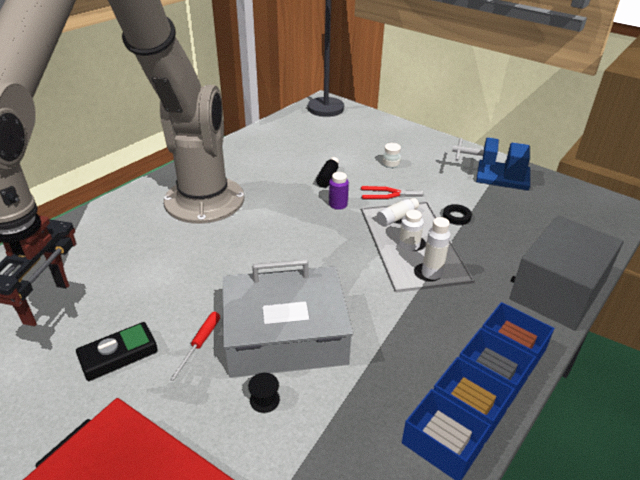

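```bash
python3 - <<'E'
import cv2
a=cv2.imread("pics/top0.png")[110:290,150:330]; cv2.imwrite("pics/top0z.png",cv2.resize(a,(720,720),interpolation=3)[:600])
a=cv2.imread("pics/top0.png")[130:280,340:540]; cv2.imwrite("pics/top0y.png",cv2.resize(a,(800,600),interpolation=3))
E
cat > h.py <<'E'
import numpy as np, cv2
from scipy.spatial.transform import Rotation as R
from cell import bot, solver, monitor, cams, ticket
def cam(n,st=None):
    c=cams.get_calibration(n)
    if n!="wrist": return c,np.array(c["origin"]),R.from_euler("xyz",c["rotation"]).as_matrix()
    M=np.array(c["mount"]);T=np.eye(4);T[:3,:3]=R.from_euler("xyz",st["eef_rot"]).as_matrix();T[:3,3]=st["tool_pos"]
    M=T@M; return c,M[:3,3],M[:3,:3]
def onplane(n,uv,z,st=None):
    c,o,r=cam(n,st)
    d=r@np.array([(uv[0]-c["cx"])/c["fx"],(uv[1]-c["cy"])/c["fy"],1]); return o+d*(z-o[2])/d[2]
def proj(n,p,st=None):
    c,o,r=cam(n,st); q=r.T@(np.array(p)-o); return np.array([c["fx"]*q[0]/q[2]+c["cx"],c["fy"]*q[1]/q[2]+c["cy"]])
def shot(n,f):
    st=monitor.read_state(); cv2.imwrite(f"pics/{f}.png",cams.snapshot(n)); return st
E
python3 -c "
from h import *
for uv in [(256,126),(313,170),(230,272),(172,222)]: print(onplane('top',uv,0.01))
for uv in [(190,227),(238,236)]: print(onplane('top',uv,0.025))
print(proj('scene',[.7,.2,0]))
"
```

```text
[0.76533509 0.18634943 0.01      ]
[0.64506177 0.03834834 0.01      ]
[0.38290181 0.25764468 0.01      ]
[0.51583612 0.40816148 0.01      ]
[0.50027715 0.3569518  0.025     ]
[0.47462964 0.23342677 0.025     ]
[447.21284379 266.41244656]
```

View pics/top0z.png

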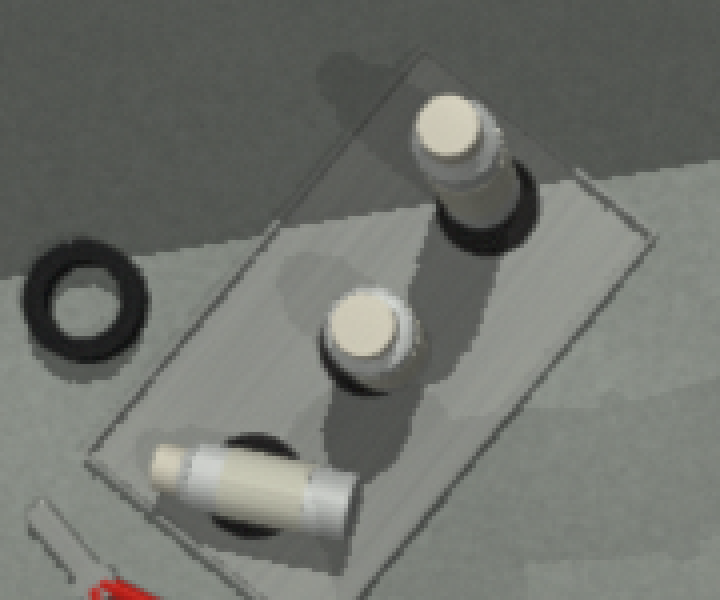

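View pics/top0y.png

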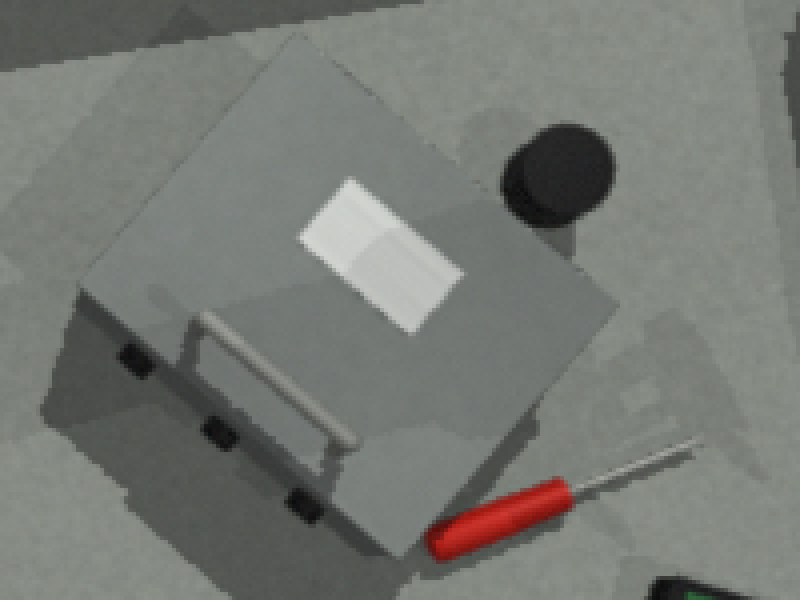

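```bash
cat > geo.py <<'E'
from h import *
def rectfit(n,uvs,z,lx,ly):
    P=np.array([onplane(n,u,z)[:2] for u in uvs]); c=P.mean(0)
    # corners order: (+x,+y),(+x,-y),(-x,-y),(-x,+y)
    L=np.array([[lx,ly],[lx,-ly],[-lx,-ly],[-lx,ly]])/2
    Q=P-c; a=np.arctan2((L[:,0]*Q[:,1]-L[:,1]*Q[:,0]).sum(),(L*Q).sum())
    r=np.array([[np.cos(a),-np.sin(a)],[np.sin(a),np.cos(a)]])
    return c,a,(P-c-L@r.T)
E
python3 - <<'E'
from geo import *
# tray: +x+y = (172,225) ; +x-y =(256,123.2); -x-y=(313.8,170); -x+y=(230,272)
c,a,e=rectfit('top',[(172,225),(256.2,123),(313.8,170),(230,272)],.01,.2,.35); print('tray',c,a,e.round(4).tolist())
y=np.array([-np.sin(a),np.cos(a)]); x=np.array([np.cos(a),np.sin(a)])
for s in (.12,0,-.12): print('mark',c+s*y, proj('top',[*(c+s*y),.003]), proj('scene',[*(c+s*y),.003]))
c2,a2,e=rectfit('top',[(414.5,138.3),(494.5,205.8),(440,269.5),(360,201.3)],.1,.2,.25); print('box',c2,a2,e.round(4).tolist())
x=np.array([np.cos(a2),np.sin(a2)]);print('handle',c2-.075*x, onplane('top',(390.8,209.5),.142), onplane('top',(427.5,240.5),.142))
p1=onplane('top',(188.8,226.3),.0255)[:2];p2=onplane('top',(236,236),.0255)[:2];print('can',p1,p2,np.linalg.norm(p1-p2),(p1+p2)/2,np.arctan2(*(p1-p2)[::-1]))
print(onplane('scene',(326.5, 172.6),.0255),[onplane('scene',u,.0255) for u in [(396.1,212.4)]])
E
python3 -c "
import cv2
a=cv2.imread('pics/scene0.png')[180:300,200:480]; cv2.imwrite('pics/s0z.png',cv2.resize(a,(800,343),interpolation=3))
a=cv2.imread('pics/scene0.png')[240:390,200:380]; cv2.imwrite('pics/s0y.png',cv2.resize(a,(720,600),interpolation=3))"
```

```text
tray [0.57731472 0.2219503 ] 0.8708530520209015 [[0.0001, -0.003], [-0.0022, 0.0], [-0.0017, 0.0035], [0.0039, -0.0005]]
mark [0.48552927 0.29925121] [214.37047525 232.9988645 ] [397.90856507 216.14050564]
mark [0.57731472 0.2219503 ] [243.58217067 197.55812347] [410.91382836 242.00990143]
mark [0.66910017 0.14464938] [272.57640919 162.38120942] [425.65548987 271.33325057]
box [ 0.5382943  -0.23837702] -0.7329360900715082 [[0.0023, -0.0004], [0.0003, -0.0019], [-0.0018, 0.0003], [-0.0008, 0.002]]
handle [ 0.48255331 -0.18819792] [ 0.51988641 -0.14506381  0.142     ] [ 0.44585917 -0.22806072  0.142     ]
can [0.50209498 0.35990359] [0.47468907 0.2384769 ] 0.12448102166703486 [0.48839202 0.29919024] 1.3488164834057514
[0.20476073 0.32197902 0.0255    ] [array([0.48717445, 0.28338884, 0.0255    ])]
```

View pics/s0z.png

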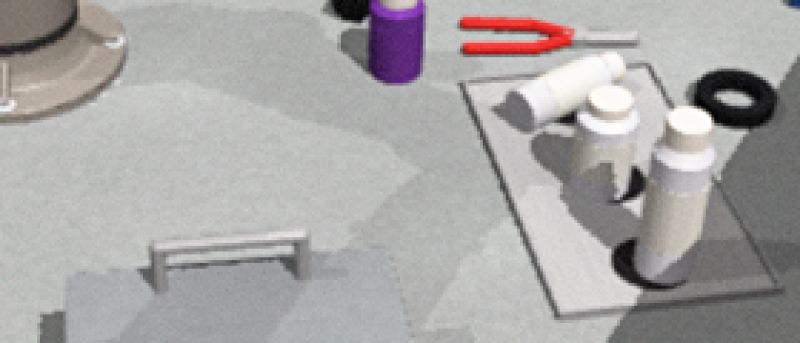

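View pics/s0y.png

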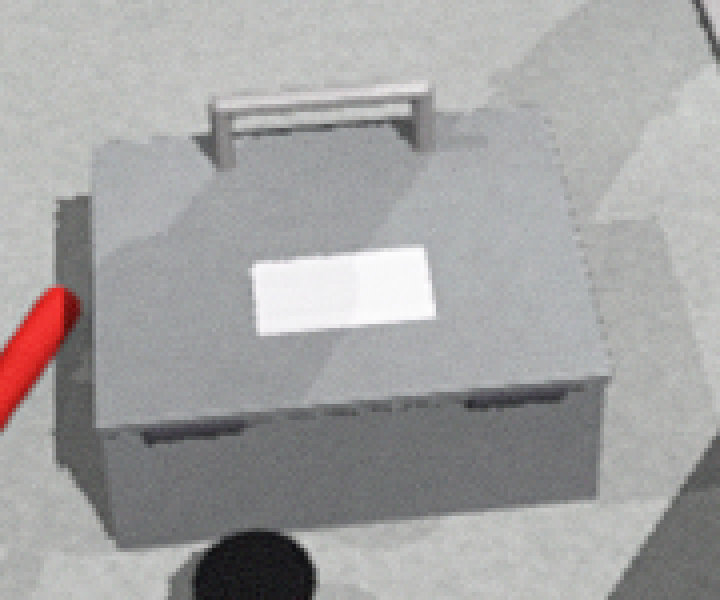

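```bash
cat > plan.py <<'E'
from h import *
up=np.array([0,0,1.])
can=np.array([.4884,.2992,.0255]); cyaw=1.349
mark=np.array([.4855,.2993])
hb=np.array([.4827,-.1875,.142]); byaw=-.733
def rpy(z,y):
    z=z/np.linalg.norm(z); y=y/np.linalg.norm(y); return R.from_matrix(np.column_stack([np.cross(y,z),y,z])).as_euler("xyz")
def canpose(g,axis,h,s,alpha,off=0):
    """g grasp point; can axis up-tilted pose: axis = can z; h = 'back' dir (was up when lying); tool z=-sin a*axis - cos a*h"""
    z=-np.sin(alpha)*axis-np.cos(alpha)*h; y=s*np.cross(axis,h)
    return g+z*(.019+off), rpy(z,y)
def dirv(a): return np.array([np.cos(a),np.sin(a),0])
def hpose(th,tilt,s,back=0):
    """lid angle, tool tilt from vertical-down, pointing toward -box x as tilt grows"""
    x=dirv(byaw); y=np.array([-x[1],x[0],0])
    hinge=hb+.175*x-.052*up
    g=hinge+x*(-.175*np.cos(th)+.052*np.sin(th))+up*(.175*np.sin(th)+.052*np.cos(th))
    z=-np.cos(tilt)*up-np.sin(tilt)*x; yt=s*np.cross(y,z)
    return g+z*(.019-back), rpy(z,yt)
E
python3 - <<'E'
from plan import *
d=dirv(cyaw)
for s in (1,-1):
  for al in np.radians([0,20,30,40,50]):
    q=solver.ik(*canpose(can,d,up,s,al)); q1=solver.ik(*canpose(can+.12*up,d,up,s,al))
    print(s,round(np.degrees(al)),None if q is None else q.round(2), q1 is not None)
    for ya in [0,.3,.6,.9,1.2,1.35,1.6,2]:
      h=-dirv(ya)
      a=canpose(np.array([*mark,.07]),up,h,s,al); b=canpose(np.array([*mark,.17]),up,h,s,al)
      q=solver.ik(*a); print('   ',ya,None if q is None else q.round(2), solver.ik(*b) is not None)
for s in (1,-1):
  for t0 in np.radians([0,-20,20]):
    q=solver.ik(*hpose(0,t0,s)); print('h',s,t0,None if q is None else q.round(2))
  for t1 in np.radians([0,20,40,60]):
    q=solver.ik(*hpose(1.047,t1,s)); print('   e',t1,None if q is None else q.round(2))
E
```

```text
1 0 [-0.1   0.73 -0.74  1.91  0.69  0.78 -1.46] True
    0 [-1.06  1.13 -0.18  2.33  1.95  1.84  1.35] True
    0.3 None False
    0.6 None False
    0.9 [-0.19  1.18 -0.18  2.42  3.79  1.83  1.97] False
    1.2 [-0.4   1.16  0.22  2.3   4.09  1.92  1.69] True
    1.35 [ 0.84  1.57 -1.08  2.14 -1.32  0.41  1.6 ] True
    1.6 [ 0.57  1.29 -0.79  1.99 -1.16  0.86  1.32] True
    2 [ 0.47  1.32 -0.81  1.71 -0.68  1.13  0.87] True
1 20 [-0.3   0.83 -0.68  1.72  0.69  1.19 -1.51] True
    0 [-1.02  0.84 -0.18  2.41  2.    1.39  1.54] False
    0.3 None False
    0.6 None False
    0.9 None False
    1.2 [ 0.66  1.18 -1.02  2.31  3.88  0.44  2.28] True
    1.35 [-0.69  1.02  0.63  2.31  4.2   1.72  1.38] True
    1.6 [ 0.47  1.01 -0.74  2.07 -1.22  0.66  1.19] True
    2 [ 0.42  1.09 -0.79  1.8  -0.6   0.93  0.74] True
1 30 [-0.37  0.9  -0.65  1.62  0.7   1.38 -1.53] True
    0 [-0.79  0.72 -0.38  2.39  1.99  1.25  1.75] True
    0.3 None False
    0.6 None False
    0.9 None False
    1.2 [ 0.58  1.   -1.01  2.32  3.67  0.35  2.29] True
    1.35 [-1.01  1.2   1.04  2.33  4.14  1.88  1.12]
[... 3383 characters left out ...]
 0.3490658503988659 [ 1.02  0.88 -1.19  1.29  0.54  1.71  2.31]
   e 0.6981317007977318 [ 0.53  0.81 -0.18  1.08 -0.11  1.91  2.77]
   e 1.0471975511965976 None
h -1 0.0 [ 0.45  0.36 -0.24  2.01  0.12  0.79 -0.59]
h -1 -0.3490658503988659 [ 0.31  0.24 -0.2   2.24  0.6   0.44 -1.13]
h -1 0.3490658503988659 [ 0.47  0.53 -0.19  1.78 -0.05  1.16 -0.41]
   e 0.0 [ 0.47  0.41 -0.16  1.6   0.07  1.14 -0.45]
   e 0.3490658503988659 [ 0.49  0.6  -0.14  1.33 -0.04  1.54 -0.37]
   e 0.6981317007977318 [ 0.51  0.81 -0.14  1.08 -0.13  1.91 -0.36]
   e 1.0471975511965976 None<stdin>:9: UserWarning: Gimbal lock detected. Setting third angle to zero since it is not possible to uniquely determine all angles.
```

```bash
python3 - <<'E'
from plan import *
d=dirv(cyaw); al=np.radians(50)
bot.reach([.5,.0,.38],[np.pi,0,.4])
bot.command_gripper(.75,30)
p,o=canpose(can,d,up,-1,al,off=-.15)
print(solver.ik(p,o))
q=np.array([-0.41,1.14,-.79,1.41,.84,1.85,1.51])
bot.reach(p,o)
st=shot("wrist","w1"); shot("scene","s1"); print(st['t'],st['joint_positions'],st['tool_pos']-p)
for n in [can-.065*d,can+.065*d,can]: print(proj("wrist",n,st))
E
```

```text
[-0.83477854  1.01396741 -0.18134961  1.11216764  0.43771711  1.8667172
  1.86056885]
6.6667 [-0.83377097  1.01327042 -0.18074533  1.11191436  0.43780385  1.86669621
  1.86019618] [ 0.00078348 -0.00056126  0.00052899]
[319.61537783 168.29430599]
[320.30587817 314.09701885]
[319.92162258 232.95946644]
```

View pics/w1.png

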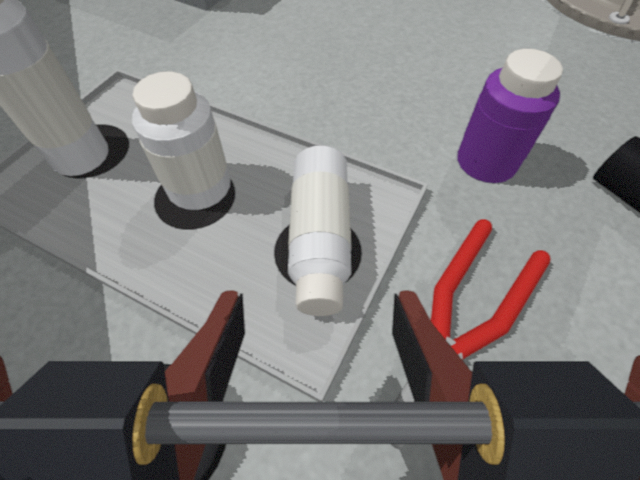

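View pics/s1.png

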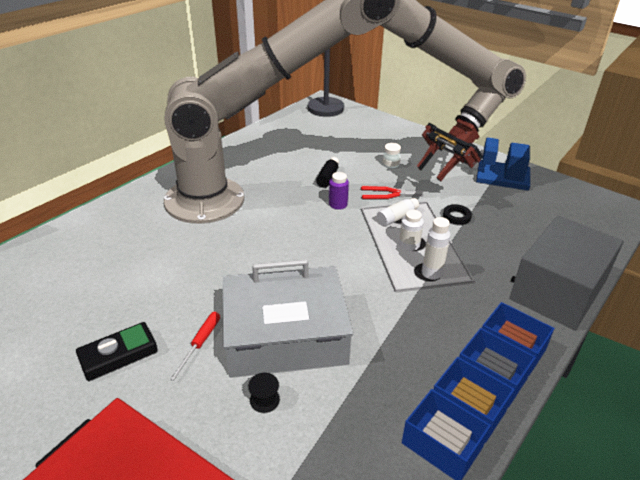

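```bash
python3 - <<'E'
from plan import *
d=dirv(cyaw); st=monitor.read_state()
for sh in (0,-.006):
  for t,r in [(-.065,.0225),(.065,.016),(.065,-.016),(.039,.0225)]: print(sh,t,r,proj("wrist",can+(t+sh)*d+r*up,st))
E
```

```text
0 -0.065 0.0225 [319.52846741 148.67308377]
0 0.065 0.016 [320.18501496 304.34591361]
0 0.065 -0.016 [320.06306199 322.83496748]
0 0.039 0.0225 [320.04764196 263.52688635]
-0.006 -0.065 0.0225 [319.50391085 143.24058551]
-0.006 0.065 0.016 [320.14645046 295.68707561]
-0.006 0.065 -0.016 [320.02947433 314.78571285]
-0.006 0.039 0.0225 [320.01189557 255.61893049]
```

```bash
python3 - <<'E'
from plan import *
d=dirv(cyaw); al=np.radians(50)
g=can-.003*d+.003*up
p,o=canpose(g,d,up,-1,al)
print(p)
bot.move_l(p,o,rate=.1)
st=monitor.read_state(); print(st['t'],st['contact_force'],st['tool_pos']-p)
bot.command_gripper(0,30)
st=monitor.read_state(); print(st['t'],st['gripper_width'],st['contact_force'])
bot.move_l(p+.22*up,rate=.15)
st=monitor.read_state(); print(st['t'],st['gripper_width'],st['contact_force'],st['joint_positions'])
shot("wrist","w2"); shot("scene","s2")
for ya in (.3,.6,.9,1.2,1.349):
  for z in (.07,.25):
    print(ya,z,solver.ik(*canpose(np.array([*mark,z]),up,-dirv(ya),-1,al)))
E
```

```text
[0.48453824 0.28207518 0.01628704]
8.425 [-0.33414123 -0.46807512 -0.1587383 ] [0.00013566 0.0006881  0.00019664]
8.8917 0.5095947434127687 [-0.26937037  0.37114842  0.84541007]
10.5083 0.5067079954356184 [ 0.22107245 -0.4455076  -2.46939146] [-0.75241262  0.71825857 -0.17490591  1.39867803  0.44642447  1.85677076
  1.92475585]
0.3 0.07 [ 0.11784419  0.84215758 -1.18974224  2.34496208  2.00381156  1.07095378
 -0.55390151]
0.3 0.25 [-0.52610759  0.09012018 -0.34040185  2.26941927  1.17840985  0.40862204
 -0.00993876]
0.6 0.07 [ 0.27816376  0.82704605 -1.18439193  2.36568314  2.16613445  0.79869175
 -0.31593261]
0.6 0.25 [ 0.39169767  0.1936025  -1.14831959  2.25172054  1.17533837  0.25043035
  0.40731193]
0.9 0.07 [ 0.42258376  0.83840458 -1.17428687  2.32671428  2.21299019  0.49753093
  0.01809146]
0.9 0.25 [-0.21279636  0.10477043 -0.33659661  2.25156828 -0.99868578  0.23433057
  2.85311897]
1.2 0.07 [ 0.50442514  0.85927608 -1.14619945  2.23829626  1.79563149  0.22266158
  0.76090916]
1.2 0.25 [ 0.42377343  0.27113699 -0.92973051  2.14121721 -0.69383423  0.39440446
  2.92881963]
1.349 0.07 [ 0.57653874  0.95982275 -1.22953184  2.17839423  1.24354355  0.28787262
  1.49341071]
1.349 0.25 [ 0.59867156  0.4103652  -1.14333506  2.08071195 -0.38520897  0.46073378
  2.80554751]
```

View pics/w2.png

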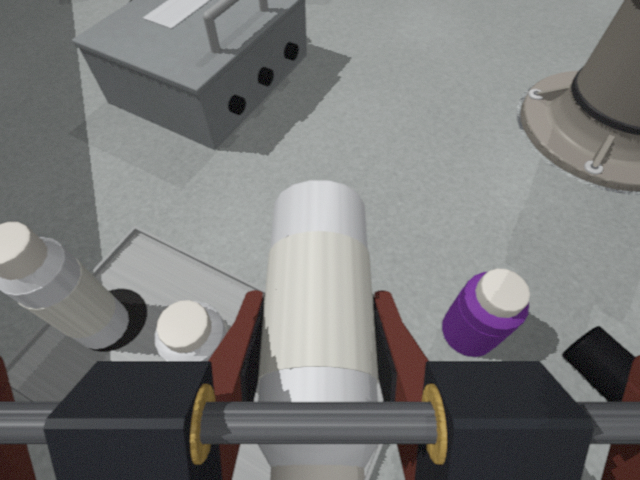

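View pics/s2.png

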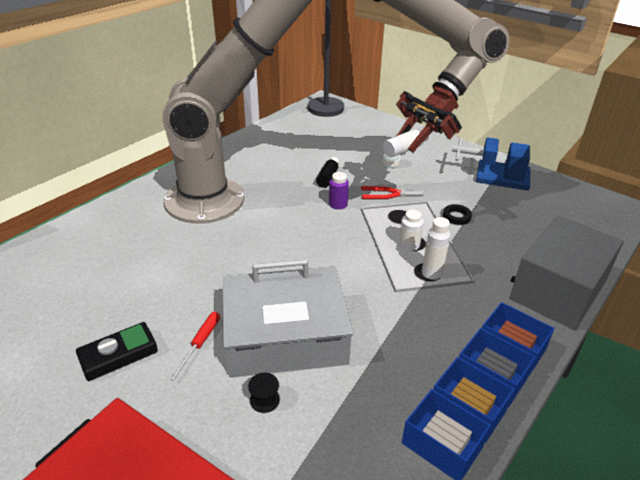

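```bash
python3 - <<'E'
from plan import *
d=dirv(cyaw); al=np.radians(50)
st=monitor.read_state()
z=R.from_euler("xyz",st["eef_rot"]).as_matrix()[:,2]
c=st["tool_pos"]-.019*z+.003*d-.003*up
print(c,[proj("wrist",c+t*d+r*up,st).round() for t,r in [(-.065,.0225),(.039,.0225)]])
def tryit(xy,zz,ya):
    p,o=canpose(np.array([*xy,zz]),up,-dirv(ya),-1,al)
    try:
        bot.move_l(p,o,rate=.1); s=monitor.read_state(); print('ok',xy,zz,ya,s['t'],s['joint_positions'].round(2)); return True
    except bot.Unreachable as e: print('no',xy,zz,ya,e); return False
for xy,zz,ya in [(mark,.25,.6),(mark,.25,.9),(mark,.25,1.2),(mark,.25,1.349),((.6,.35),.3,.6),((.6,.35),.3,.9),((.6,.35),.3,1.349)]:
    if tryit(xy,zz,ya): break
E
```

```text
[0.48821476 0.29900161 0.24468218] [array([319., 186.]), array([320., 449.])]
no [0.4855 0.2993] 0.25 0.6 the arm cannot follow that straight line within its joint ranges
ok [0.4855 0.2993] 0.25 0.9 16.375 [ 0.03  0.13 -0.59  2.24 -0.87  0.21  2.74]
```

```bash
python3 - <<'E'
from plan import *
al=np.radians(50)
shot("scene","s3");shot("top","t3")
def tryit(xy,zz,ya,rate=.12):
    p,o=canpose(np.array([*xy,zz]),up,-dirv(ya),-1,al)
    try:
        bot.move_l(p,o,rate=rate); s=monitor.read_state(); print('ok',xy,zz,ya,s['t'],s['joint_positions'].round(2),s['gripper_width']); return True
    except bot.Unreachable as e: print('no',xy,zz,ya,e); return False
for zz,ya in [(.12,.9),(.12,.8),(.12,.7),(.12,.6),(.12,1.),(.12,1.1),(.12,1.2)]:
    if tryit(mark,zz,ya): break
E
```

```text
no [0.4855 0.2993] 0.12 0.9 the arm cannot follow that straight line within its joint ranges
no [0.4855 0.2993] 0.12 0.8 the arm cannot follow that straight line within its joint ranges
no [0.4855 0.2993] 0.12 0.7 the arm cannot follow that straight line within its joint ranges
no [0.4855 0.2993] 0.12 0.6 the arm cannot follow that straight line within its joint ranges
no [0.4855 0.2993] 0.12 1.0 the arm cannot follow that straight line within its joint ranges
no [0.4855 0.2993] 0.12 1.1 the arm cannot follow that straight line within its joint ranges
no [0.4855 0.2993] 0.12 1.2 the arm cannot follow that straight line within its joint ranges
```

View pics/s3.png

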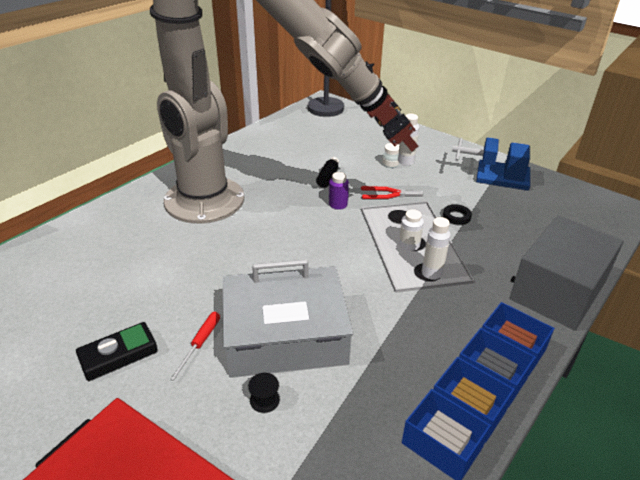

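```bash
python3 - <<'E'
from plan import *
al=np.radians(50)
for ya in (.3,.6,.9,1.2,1.349,1.6):
  for zz in (.22,.17,.12,.07):
    q=solver.ik(*canpose(np.array([*mark,zz]),up,-dirv(ya),-1,al)); print(ya,zz,None if q is None else q.round(2))
E
```

```text
0.3 0.22 [-1.66  0.16  0.9   2.36  1.28  0.2  -0.15]
0.3 0.17 [ 0.16  0.48 -1.18  2.3   1.7   0.77 -0.4 ]
0.3 0.12 [ 0.13  0.65 -1.18  2.33  1.86  0.92 -0.51]
0.3 0.07 [ 0.12  0.84 -1.19  2.34  2.    1.07 -0.55]
0.6 0.22 [ 0.38  0.3  -1.18  2.28  1.53  0.33  0.09]
0.6 0.17 [ 0.32  0.45 -1.17  2.32  1.86  0.46 -0.19]
0.6 0.12 [ 0.29  0.63 -1.17  2.35  2.04  0.63 -0.3 ]
0.6 0.07 [ 0.28  0.83 -1.18  2.37  2.17  0.8  -0.32]
0.9 0.22 None
0.9 0.17 [-0.37  0.25 -0.18  2.33  4.26  0.21 -2.37]
0.9 0.12 [ 0.43  0.65 -1.16  2.31  2.09  0.34  0.03]
0.9 0.07 [ 0.42  0.84 -1.17  2.33  2.21  0.5   0.02]
1.2 0.22 [ 0.56  0.42 -1.14  2.16 -0.32  0.27  2.62]
1.2 0.17 [-0.08  0.32 -0.38  2.23 -1.34  0.37 -2.7 ]
1.2 0.12 [-1.3   0.91  1.27  2.33  4.43  1.33 -2.42]
1.2 0.07 [ 0.5   0.86 -1.15  2.24  1.8   0.22  0.76]
1.349 0.22 [ 0.58  0.48 -1.15  2.11 -0.28  0.39  2.74]
1.349 0.17 [ 0.57  0.62 -1.17  2.14  0.04  0.28  2.5 ]
1.349 0.12 [ 0.57  0.78 -1.2   2.17  0.65  0.23  1.98]
1.349 0.07 [ 0.58  0.96 -1.23  2.18  1.24  0.29  1.49]
1.6 0.22 [ 0.59  0.59 -1.17  2.   -0.18  0.59  2.88]
1.6 0.17 [ 0.57  0.71 -1.18  2.03  0.01  0.49  2.77]
1.6 0.12 [ 0.57  0.84 -1.19  2.06  0.27  0.43  2.59]
1.6 0.07 [ 0.44  0.83 -0.99  2.08 -0.04  0.32  2.92]
```

```bash
python3 - <<'E'
from plan import *
al=np.radians(50)
for ya in (.3,.6,.9):
  for zz in (.25,.28,.31,.35):
    q=solver.ik(*canpose(np.array([*mark,zz]),up,-dirv(ya),-1,al)); print(ya,zz,None if q is None else q.round(2))
E
```

```text
0.3 0.25 [-1.68  0.06  0.88  2.33  1.09  0.31  0.08]
0.3 0.28 [-1.27 -0.    0.42  2.28  0.97  0.42  0.2 ]
0.3 0.31 [ 0.17  0.05 -1.01  2.17  0.89  0.48  0.33]
0.3 0.35 [ 0.18 -0.03 -0.98  2.11  0.64  0.5   0.58]
0.6 0.25 [ 0.39  0.19 -1.15  2.25  1.18  0.25  0.41]
0.6 0.28 [-0.19  0.03 -0.51  2.24  0.42  0.19  1.1 ]
0.6 0.31 [-0.06 -0.01 -0.62  2.2   0.19  0.25  1.32]
0.6 0.35 [-0.17 -0.07 -0.49  2.15  0.05  0.35  1.46]
0.9 0.25 [ 0.03  0.13 -0.59  2.24 -0.87  0.21  2.74]
0.9 0.28 [-0.03  0.07 -0.52  2.21 -0.77  0.29  2.62]
0.9 0.31 [-0.1   0.02 -0.43  2.18 -0.69  0.36  2.52]
0.9 0.35 [-0.22 -0.04 -0.3   2.13 -0.6   0.45  2.41]
```

```bash
cat >> plan.py <<'E'
def tryit(xy,zz,ya,rate=.15,fn="l",al=np.radians(50)):
    p,o=canpose(np.array([*xy,zz]),up,-dirv(ya),-1,al)
    try:
        bot.move_l(p,o,rate=rate) if fn=="l" else bot.reach(p,o)
        s=monitor.read_state(); print('ok',zz,ya,s['t'],s['joint_positions'].round(2),s['gripper_width']); return True
    except bot.Unreachable as e: print('no',zz,ya,e); return False
E
python3 - <<'E'
from plan import *
ok=tryit(mark,.35,.9,.3)
ok=ok and (tryit(mark,.35,.6,.3) or tryit(mark,.35,.6,fn="r"))
ok=ok and (tryit(mark,.35,.3,.3) or tryit(mark,.35,.3,fn="r"))
ok=ok and (tryit(mark,.13,.3) or tryit(mark,.25,.3) or tryit(mark,.3,.3))
E
```

```text
ok 0.35 0.9 16.9833 [-0.02 -0.03 -0.49  2.12 -0.61  0.46  2.42] 0.5102356310495839
ok 0.35 0.6 17.9917 [ 0.03 -0.06 -0.68  2.14  0.    0.35  1.51] 0.5067950243605792
ok 0.35 0.3 19.0 [ 0.12 -0.03 -0.92  2.12  0.64  0.5   0.58] 0.5077838976410753
ok 0.13 0.3 20.6167 [-0.11  0.45 -0.86  2.34  1.85  0.68 -0.62] 0.5069903820644586
```

```bash
python3 - <<'E'
from plan import *
shot("scene","s4");shot("top","t4")
a=cv2.imread("pics/s4.png")[150:290,330:480];b=cv2.imread("pics/t4.png")[130:280,150:310]
cv2.imwrite("pics/c4.png",np.hstack([cv2.resize(a,(400,373),interpolation=3),cv2.resize(b,(398,373),interpolation=3)]))
print(monitor.read_state()['contact_force'])
E
```

```text
[ 0.60430101 -0.80608013 -2.23407275]
```

View pics/c4.png

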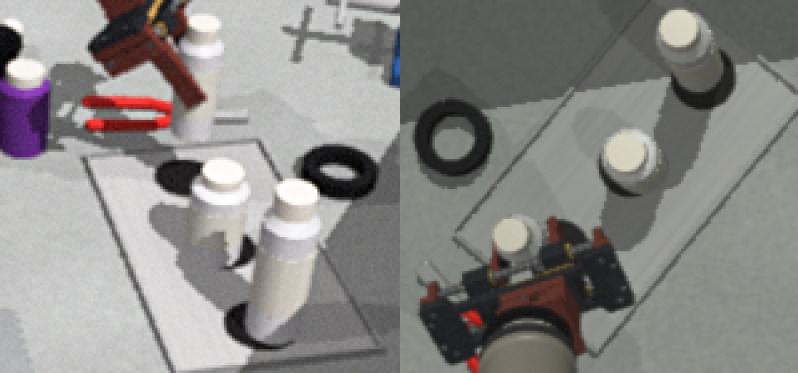

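```bash
python3 - <<'E'
from plan import *
al=np.radians(50)
if tryit(mark,.072,.3,.1):
    f0=monitor.read_state()['contact_force'][2]; z=.072
    while z>.058:
        z-=.0015
        if not tryit(mark,z,.3,.03): break
        f=monitor.read_state()['contact_force'][2]; print(z,f-f0)
        if f-f0>4: break
    shot("scene","s5")
E
python3 -c "
import cv2
a=cv2.imread('pics/s5.png')[150:290,330:480];cv2.imwrite('pics/c5.png',cv2.resize(a,(600,560),interpolation=3))"
```

```text
ok 0.072 0.3 21.45 [-0.14  0.61 -0.84  2.36  2.04  0.81 -0.76] 0.5100583986963027
ok 0.0705 0.3 21.7 [-0.14  0.62 -0.84  2.36  2.04  0.81 -0.77] 0.5086695535264105
0.0705 -1.605316121105762
ok 0.06899999999999999 0.3 21.95 [-0.14  0.62 -0.84  2.36  2.05  0.81 -0.77] 0.5079540269838405
0.06899999999999999 -0.11712874816688856
ok 0.06749999999999999 0.3 22.2 [-0.14  0.63 -0.84  2.36  2.05  0.82 -0.77] 0.5079678450917584
0.06749999999999999 10.960100916795119
```

View pics/c5.png

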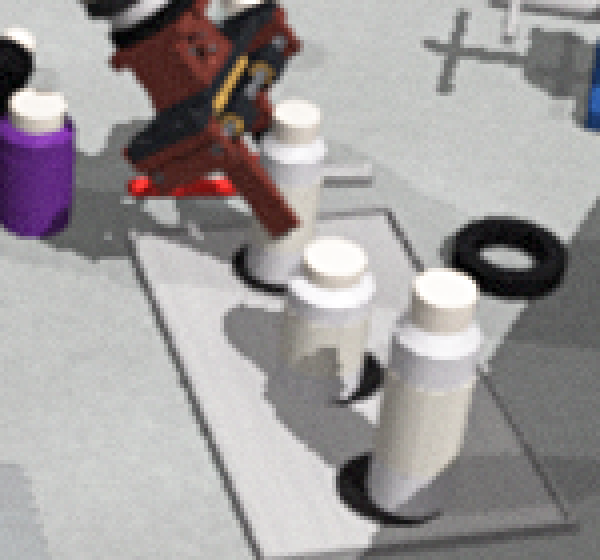

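```bash
python3 - <<'E'
from plan import *
bot.command_gripper(.72)
st=monitor.read_state(); z=R.from_euler("xyz",st["eef_rot"]).as_matrix()[:,2]
print(st['t'],st['gripper_width'],st['contact_force'])
p=st["tool_pos"]
for back in (.12,.09,.07):
    try: bot.move_l(p-back*z,rate=.12); print('back',back); break
    except bot.Unreachable as e: print(e)
st=monitor.read_state(); print(st['t'],st['tool_pos'],st['joint_positions'].round(2),st['contact_force'])
shot("scene","s6");shot("top","t6")
a=cv2.imread("pics/s6.png")[150:290,330:480];b=cv2.imread("pics/t6.png")[130:280,150:310]
cv2.imwrite("pics/c6.png",np.hstack([cv2.resize(a,(400,373),interpolation=3),cv2.resize(b,(398,373),interpolation=3)]))
E
```

```text
22.7667 0.7142186295478765 [ 0.27846128 -1.11762451 -0.38945421]
the arm cannot follow that straight line within its joint ranges
the arm cannot follow that straight line within its joint ranges
back 0.07
23.5 [0.45459233 0.28956192 0.10649549] [-0.11  0.44 -0.92  2.43  1.88  0.74 -0.72] [-0.57088756 -0.21766046 -0.7621632 ]
```

View pics/c6.png

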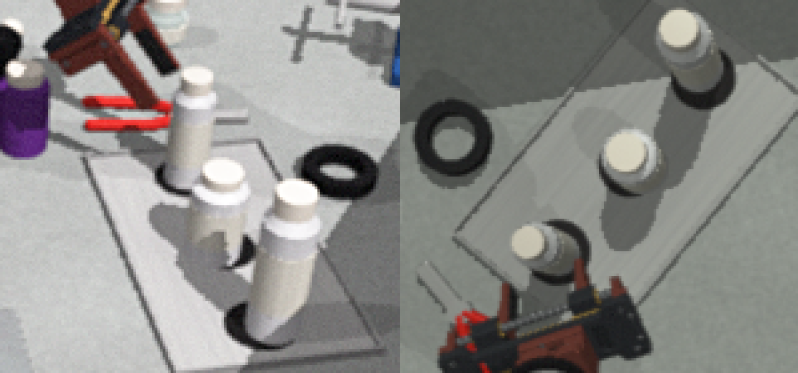

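```bash
python3 - <<'E'
from plan import *
p=monitor.read_state()["tool_pos"]
for dp in ([0,0,.25],[-.03,0,.2],[0,0,.15],[0,0,.1]):
    try: bot.move_l(p+np.array(dp),rate=.25); print(dp); break
    except bot.Unreachable as e: print(e)
bot.reach([.5,.0,.38],rpy(np.array([0,0,-1.]),-dirv(byaw)*-1*-1))
st=monitor.read_state(); print(st['t'],st['joint_positions'].round(2))
for s in (1,-1):
  for th,t in [(0,0),(0,.2),(1.047,.5)]:
    q=solver.ik(*hpose(th,t,s)); print(s,th,t,None if q is None else q.round(2))
E
```

```text
[0, 0, 0.25]
26.75 [-0.23  0.06  0.11  1.75 -0.01  1.33  2.29]
1 0 0 [ 0.03  0.35  0.27  2.04 -0.13  0.77  2.79]
1 0 0.2 [ 0.08  0.45  0.29  1.91 -0.24  1.    2.91]
1 1.047 0.5 [ 0.41  0.69  0.02  1.23 -0.16  1.7   2.85]
-1 0 0 [-0.36  0.44  0.78  2.06 -0.43  0.81 -0.06]
-1 0 0.2 [-0.26  0.55  0.76  1.93 -0.49  1.06  0.02]
-1 1.047 0.5 [-0.06  0.87  0.96  1.28 -0.63  1.83  0.15]
```

```bash
python3 - <<'E'
from plan import *
p,o=hpose(0,0,-1,back=.1)
bot.reach(p,o)
bot.command_gripper(.7,40)
st=shot("wrist","w7"); print(st['t'],st['joint_positions'].round(2),st['tool_pos']-p)
y=dirv(byaw+np.pi/2)
for t in (-.055,0,.055): print(proj("wrist",hb+t*y,st))
print(cams.recognise("wrist","lid_handle")[:2])
E
```

```text
29.2333 [-0.26  0.24  0.61  1.96 -0.16  0.99 -0.31] [8.10139437e-05 8.03712814e-05 6.16596220e-05]
[317.20621918 329.85213525]
[317.18199392 253.11318472]
[317.15438691 165.6617983 ]
[{'uv': [423.4, 191.3], 'conf': 0.86}]
```

View pics/w7.png

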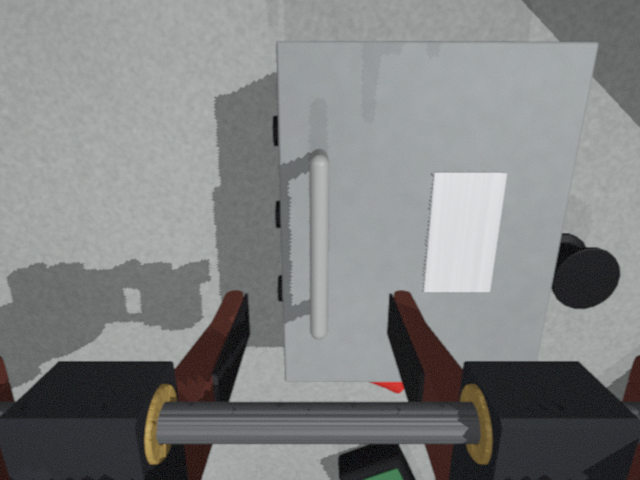

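```bash
python3 - <<'E'
from plan import *
p,o=hpose(0,0,-1); bot.move_l(p,o,rate=.1)
bot.command_gripper(0,40)
st=monitor.read_state(); print(st['t'],st['gripper_width'],st['contact_force'])
N=8; TE=1.05
for i in range(1,N+1):
    th=TE*i/N; p,o=hpose(th,.45*i/N,-1)
    try: bot.move_l(p,o,rate=.08)
    except bot.Unreachable as e: print(i,e); break
    st=monitor.read_state(); print(i,round(st['t'],1),round(st['gripper_width'],3),st['contact_force'].round(1),(st['tool_pos']-p).round(4))
    if np.linalg.norm(st['contact_force'])>50: break
shot("scene","s8"); shot("wrist","w8")
E
```

```text
31.325 0.12285062497461315 [ 1.24292148 -2.10388653 -1.6120448 ]
1 31.8 0.127 [ 2.4 -2.1 -5.8] [ 0.     -0.0001 -0.0005]
2 32.2 0.125 [ 3.3 -1.3 -6.9] [-0.0004  0.0003 -0.0009]
3 32.6 0.123 [-0.9  0.8 -4.5] [-0.0008  0.0006 -0.0008]
4 33.1 0.129 [-4.   2.7 -1.1] [-0.0011  0.0008 -0.0005]
5 33.5 0.127 [-6.9  3.6  4.9] [-0.0011  0.0008  0.0003]
6 34.0 0.125 [-7.4  3.6  8.1] [-0.0012  0.0007  0.0009]
7 34.4 0.126 [-6.3  3.8  9.8] [-0.0008  0.0004  0.0018]
8 34.9 0.127 [-5.4  2.2 12.9] [-0.0004 -0.0001  0.0025]
```

View pics/s8.png

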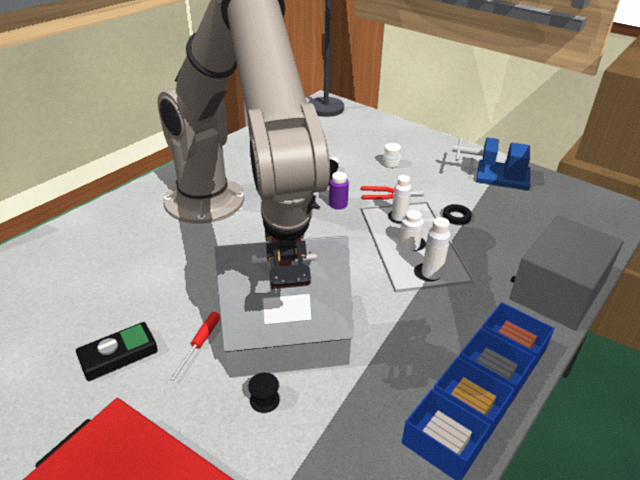

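View pics/w8.png

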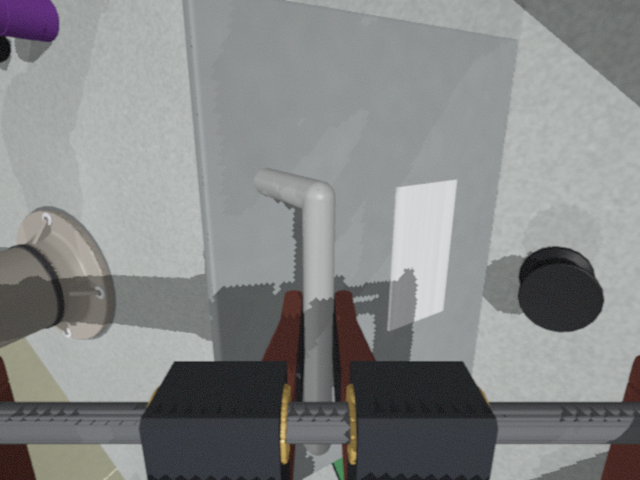

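```bash
python3 - <<'E'
from plan import *
p,o=hpose(1.05,.45,-1)
bot.move_l(p+.003*up,o,rate=.05)
st=monitor.read_state(); print(st['t'],st['contact_force'].round(1),(st['tool_pos']-p).round(4),st['gripper_width'])
bot.hold(.3); st=shot("wrist","w9");print(monitor.read_state()['contact_force'].round(1))
x=dirv(byaw); y=dirv(byaw+np.pi/2); hinge=hb+.175*x-.052*up
s8=cv2.imread("pics/s8.png");w=cv2.imread("pics/w9.png")
for dg,col in [(54,(255,0,0)),(60,(0,255,0)),(66,(0,0,255))]:
    t=np.radians(dg)
    def L(a,b,n): return hinge+b*y+x*(a*np.cos(t)+n*np.sin(t))+up*(-a*np.sin(t)+n*np.cos(t))
    P=[L(-.2,.125,.01),L(-.2,-.125,.01),L(0,-.125,.01),L(0,.125,.01)]
    print(dg,[proj("scene",q).round().tolist() for q in P],[proj("wrist",q,st).round().tolist() for q in P])
    cv2.polylines(s8,[np.array([proj("scene",q) for q in P]).round().astype(int)],True,col,1)
    cv2.polylines(w,[np.array([proj("wrist",q,st) for q in P]).round().astype(int)],True,col,1)
cv2.imwrite("pics/c9.png",np.hstack([cv2.resize(s8[210:390,190:380],(400,379),interpolation=3),cv2.resize(w,(400,379))]))
E
```

```text
35.2083 [-3.1 -0.3 -1.3] [-0.0004 -0.0001  0.0026] 0.1253235850262034
[-3.3 -0.5 -4.2]
54 [[344.0, 236.0], [216.0, 246.0], [225.0, 350.0], [352.0, 336.0]] [[181.0, 7.0], [225.0, 485.0], [467.0, 383.0], [512.0, 44.0]]
60 [[346.0, 237.0], [215.0, 248.0], [225.0, 350.0], [352.0, 337.0]] [[198.0, -5.0], [239.0, 513.0], [468.0, 383.0], [513.0, 44.0]]
66 [[348.0, 240.0], [215.0, 251.0], [225.0, 351.0], [352.0, 337.0]] [[225.0, -18.0], [260.0, 542.0], [469.0, 383.0], [514.0, 45.0]]
```

View pics/c9.png

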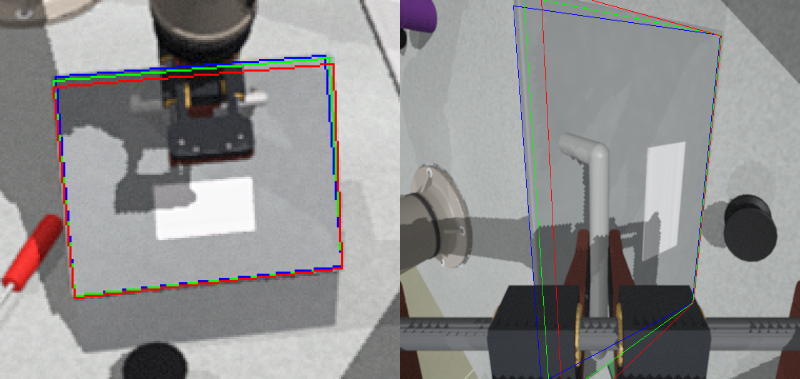

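```bash
python3 - <<'E'
import cv2
w=cv2.imread("pics/w9.png"); a=w[0:340,160:260]
cv2.imwrite("pics/c9z.png",cv2.resize(w[0:120,160:320],(800,600),interpolation=3))
E
```

```text
(no output)
```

View pics/c9z.png

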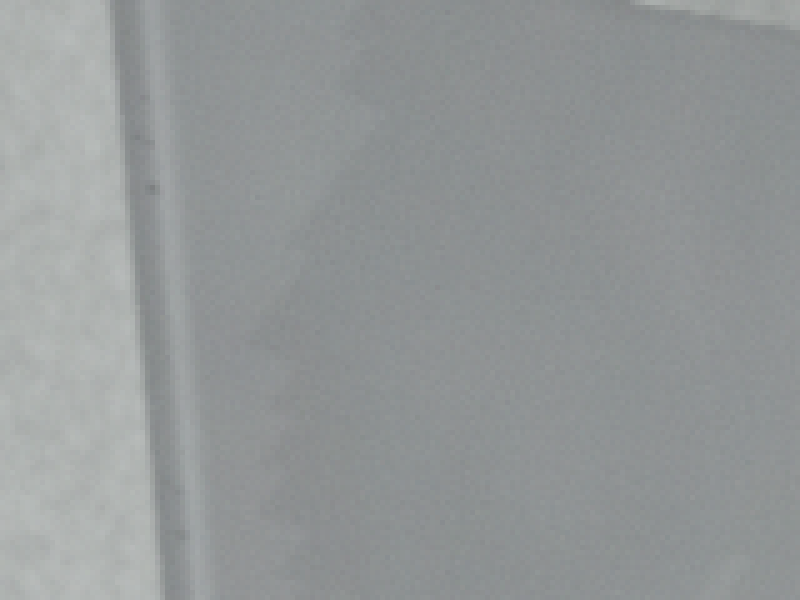

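```bash
python3 - <<'E'
from plan import *
st=monitor.read_state(); z=R.from_euler("xyz",st["eef_rot"]).as_matrix()[:,2]
g=st["tool_pos"]-.019*z
x=dirv(byaw); y=dirv(byaw+np.pi/2); hinge=hb+.175*x-.052*up
v=g-hinge; print('radius',np.hypot(v@x,v[2]),np.hypot(.175,.052),'angle',np.degrees(np.arctan2(v[2],-(v@x))-np.arctan2(.052,.175)))
for dg in (54,57,60,63):
    t=np.radians(dg)
    def L(a,b,n): return g+b*y+x*(a*np.cos(t)+n*np.sin(t))+up*(-a*np.sin(t)+n*np.cos(t))
    for n,nm in ((-.042,'top'),(-.052,'bot')):
        P=[proj("wrist",L(-.025,b,n),st) for b in (.05,.11,.125)]
        # column at rows 0 and 100
        print(dg,nm,[np.interp(r,[P[2][1],P[1][1],P[0][1]],[P[2][0],P[1][0],P[0][0]]).round(1) for r in (10,100)])
E
```

```text
radius 0.1851384452591363 0.18256231812726303 angle 60.33371389230138
54 top [np.float64(204.3), np.float64(211.2)]
54 bot [np.float64(197.7), np.float64(205.0)]
57 top [np.float64(199.3), np.float64(206.5)]
57 bot [np.float64(191.6), np.float64(199.2)]
60 top [np.float64(194.5), np.float64(202.0)]
60 bot [np.float64(185.5), np.float64(193.5)]
63 top [np.float64(189.8), np.float64(197.6)]
63 bot [np.float64(179.5), np.float64(187.9)]
```

```bash
python3 - <<'E'
from plan import *
bot.hold(.3)
st=monitor.read_state(); print(st['t'],st['contact_force'].round(1),np.abs(st['joint_vel']).max(),st['gripper_width'])
shot("scene","s10")
ticket.job_done()
E
python3 -c "
import cv2
cv2.imwrite('pics/c10.png',cv2.resize(cv2.imread('pics/s10.png')[150:390,190:510],(800,600),interpolation=3))"
```

```text
35.8583 [-3.6 -0.8 -5.1] 0.001872392344529977 0.12714310591019598
the job is handed in; nothing more can be done
```

View pics/c10.png

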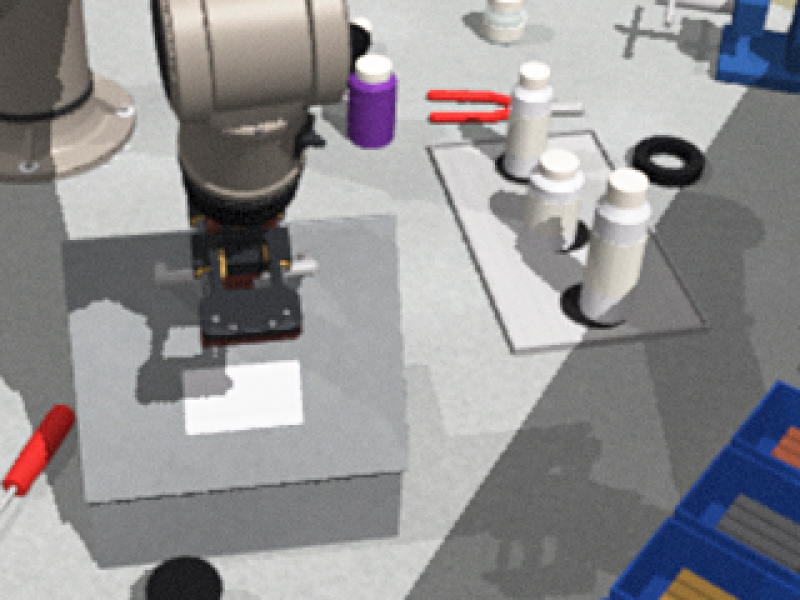

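I stood the fallen can upright, cap up, on the left mark and let go of it. I then raised the cover by its handle to about 60° and handed the job in at 35.9 s (limit 64 s) with the cover still held. No verdict was reported.

- **Cans and bystanders:** in the last scene picture all three cans stand upright on their marks, and nothing else on the bench looks moved. I judged this by eye and did not measure the can's offset from its mark.
- **Cover angle:** the gripper position gives 60.3°. The cover's front edge in the wrist picture gave about 57° using my hinge estimate and about 62° relative to the gripped bar. The three disagree by about 5°, but all lie within 54.4–65.6°.
- **Hold:** the arm was still (joint speeds below 0.002 rad/s), gripping the bar at 40 N. The last force reading on the tool was about 6 N.
- **Readings that disagreed:**
  - **Lifting force:** it built up to about 13 N upward, so I raised the hold point by 3 mm to relieve it. My hinge estimate is therefore probably 2–3 mm off.
  - **Handle detection:** in the wrist view the network put the handle about 100 pixels off, beside the cover's label. I used the bar visible in the picture instead.

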